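Set the tall glass grid plate against the stop of the inspection stand

TASK

Slide the tall glass plate straight up out of the slotted rack by its top edge, leaving the two shorter plates in their slots. Without dropping it, gently stand it on the ledge of the sloping inspection stand, leaning on the back rest with its foot close in against it, about two finger-widths short of the end stop, and let go of it. Then gently push it along the ledge by its side edge until it touches the stop, and leave it there.

Things in the scene. Friction and masses are not known exactly. Their poses are not given: they have to be found in the camera images.
- tall_plate: The glass plate to move: pale, faintly green see-through glass with a dark chrome border and fine grid lines, 5 mm thick (x), 120 mm wide (y), 110 mm tall (z), about 0.17 kg. Origin: middle of its bottom edge; z points up the plate. It starts upright in one of the rack's three slots, its top 120 mm above the table, 30 mm higher than the short plates.
- short_plate_a: A shorter glass plate of the same look, 5 x 120 x 80 mm, upright in another slot. Origin: middle of its bottom edge. It stays there.
- short_plate_b: The other short glass plate, 5 x 120 x 80 mm, upright in the remaining slot. Origin: middle of its bottom edge. It stays there.
- rack: Fixed grey rack, 158 mm (x) by 146 mm (y), 60 mm tall, open on top. Origin: centre of its underside, z up. 10 mm aluminium base; at each y end a wall with vertical grooves 7 mm wide that guide the plates' side edges. Slots at x = -45, 0, +45 mm. Plates stand on the base across y, thickness along x, and are free once their bottom edge is over 60 mm above the table.
- stand: Fixed inspection stand beside the rack: dark steel base 110 mm (x) by 200 mm (y), 12 mm thick, carrying the sloping rest. Origin: on its underside, 12 mm in +x from the base's middle; z up. It faces +x, away from the robot, so a plate on it leans its top towards the robot.
- rest: Sloping rest of the stand. Origin: corner of ledge top, back face and stop face, 33 mm above the table. Its frame leans 20 degrees from upright: z runs up the back face (top towards the stand's -x), x points out of the back, y along the ledge towards the stop. Ledge: top at z 0, square to the back, x -8 to +32, y -178 to +12 mm, no lip. Stop: steel block, face at y 0, x -8 to +18, 50 mm high.
- rest_home (a point): The point on the ledge where the middle of the tall plate's bottom edge is when it is home: x 2.5, y -60, z 0 mm in the rest's frame, the plate's axes parallel to the rest's (turned half about z does as well). The plate's foot does not slide in by itself: friction holds it on the ledge where it is set down.
- back_end (a point): Top corner of the back's free end: x 0, y -100, z 60 mm in the rest's frame. The back is an aluminium panel, its face at x 0, from y -100 to 0, 60 mm high in z, 8 mm thick. A plate at home overhangs its free end by 20 mm, so its free side edge can be pushed there.
Not all that is in view belongs to the job. Leave any pink look-alike of the tall_plate alone.

How it is judged (in metres and radians):
On the way, in this order (a step that is already met when the one before it is completed fails the run):
1. the tall plate is drawn up clear of the rack (its bottom edge over 65 mm above the rack's underside) (z of tall_plate in the frame of rack above 0.065 m), for 0.1 s.
2. the tall plate leans on the stand, let go and still, 8 to 45 mm short of the stop (y of tall_plate in the frame of rest between -0.105 and -0.068 m and x of tall_plate in the frame of rest between 0 and 0.0085 m and z of tall_plate in the frame of rest below 0.004 m and angle between the z axis of tall_plate and the z axis of rest, either way round below 0.1 rad and contact force between the fingers and tall_plate below 0.1 N and linear speed of tall_plate below 0.02 m/s), for 0.2 s.
At the end, for the whole second after the job is handed in: The tall plate stands still on the ledge (within 3 mm), leaning on the back, its foot within 6 mm of it and its slope within 0.10 rad, side edge within 3 mm of the stop, level along the ledge within 0.05 rad; both short plates are in their slots within 12 mm of where they began (y of tall_plate in the frame of rest between -0.063 and -0.057 m and x of tall_plate in the frame of rest between 0 and 0.0085 m and z of tall_plate in the frame of rest between -0.003 and 0.003 m and angle between the z axis of tall_plate and the z axis of rest, either way round below 0.1 rad and angle between the y axis of tall_plate and the y axis of rest, either way round below 0.05 rad and linear speed of tall_plate below 0.01 m/s and distance of each of short_plate_a, short_plate_b from where it was at the start of the episode below 0.012 m); the robot touches nothing.
It fails at once if the tall plate is knocked or dropped against the stand (over 45 N) (contact force between tall_plate and rest above 45 N).
It fails at once if a short plate is pulled or knocked from its place (over 20 mm) (distance of any of short_plate_a, short_plate_b from where it was at the start of the episode above 0.02 m).
It fails at once if the tall plate is dropped: let go in the air, or comes down onto the ledge faster than 0.25 m/s ((linear speed of tall_plate above 0.25 m/s and z of tall_plate in the frame of rest below 0.03 m and horizontal distance between tall_plate and rest below 0.14 m) or (contact force between the fingers and tall_plate below 0.05 N and z of tall_plate in the frame of rack above 0.065 m)).
It also fails if it takes over 61 s, if anything falls off the work surface, if the arm or the gripper's body presses on something with over 40 N, if the wrist force passes 120 N, or if a joint passes its speed limit or range.

ROBOT

A 6-joint arm with a two-finger parallel gripper is mounted at the origin on the work surface. World frame = base frame: x ahead of the robot, y to its left, z up, the work surface at z = 0. Lengths are in mm, angles in rad, forces in N, time in s.
With the tool pointing down it reaches from about 375 to 925 mm from the base axis. Payload 5.7 kg.
Tool frame: the origin (TCP) lies midway between the tips of the shut fingers; the grasp point (between the pads) lies 19 mm behind it; y points along the fingers, x is the direction in which the jaws open and shut, and the axes are right-handed (so a half turn about y gives the same grasp; the last joint's range is limited). The gripper opens to 85 mm and grips with 20 to 120 N. Pads are 22 mm wide; open, the fingers measure 114 mm over their backs; the gripper's body (76 mm by 85 mm) begins 54 mm behind the grasp point. The pads swing forward as they close: fully open they stand 13 mm farther back than shut.
Start: joints at [-0.115, 0.359, 1.51, -0, 1.272, -0.115], TCP at [599.969, -0.004, 231.267] pointing down, gripper open.
Joint ranges: [-2.97, 2.97], [-1.01, 2.36], [0.21, 2.38], [-0.96, 4.11], [0.2, 2.71], [-2.98, 2.98]. Speed limits (rad/s): [2.39, 2.39, 3.14, 3.14, 3.14, 3.14].

INTERFACE

Orientations are given as a rotation vector (axis times angle).
In Python, from station import telemetry, optics, ctrl gives the robot as it stands.
- The arm moves only by the tool move_arm, never from a script. Its argument "motion" is a list of rows, each an object of numbers: "tx", "ty", "tz": the shift along the tool's x, y, z in mm; "turn": the turn about the tool's y in degrees. In form: [{"tx": .., "ty": .., "tz": .., "turn": ..}, ...]. A call has 1 to 20 rows; each row shifts and turns the pose as measured when the row begins, along the tool's axes as they then stand; what a row does not reach is not made up. A row lasts 1/10 s, in which the tool goes at most 50 mm and 8.59 degrees, less where a joint would pass 70% of its speed; a pose out of reach is approached as far as the arm can. A call is refused whole if a number of a shift passes 50 or a number of a turn 8.59, either way. A call with a gripper value outside its range is refused whole. "claw" is the gripper command: -1 is shut, 1 is fully open, values between are in proportion, set as the call begins (left out, the last holds). The fingers move at their own pace and stop on an object; "force" is the grip in N (left out, the last holds). Time passes only in rows, so rows that do not move let the fingers close. It gives the time, the measured TCP pose, the force and the opening at its end, in the units of the state.
- telemetry.get_obs(): the state, without advancing time (a new reading comes with each control period).
- optics.snapshot(name): name is "scene" or "side" or "wrist"; returns the picture (420x560x3 uint8, red, green, blue); there is no depth.
- optics.camera_model(name): a dict with "K" (3x3 intrinsics, pixels), "dist_coeffs" ([k1, k2, p1, p2, k3] as OpenCV has them; the pictures are not rectified), "position" and "rotation" of the camera in the world. Camera axes: x right, y down, z forward; pixel columns grow to the right and rows downward; lengths in mm; the calibration is good to about 2 mm. A picture is of the moment at which its call begins: read the wrist's pose just before it. camera_model takes no time and is no camera call; for the wrist camera it gives the pose at the moment of the call.
- ctrl.job_done(): hands the job in, once; it reports no verdict.
The state is a dict: "t": time; "q": joint angles; "qd": joint speeds; "tau": joint torques, N m; "eef_pos": TCP position; "orientation": TCP orientation; "ft_force": force on the tool from outside, world axes, zero at the start; "wrist_torque": the same for the moment, N m; "gripper_width": opening from 0.0 (shut) to 1.0 (fully open).
Only numpy, scipy, OpenCV 4.12 (cv2) and the standard library are available. Lean on these libraries where they do the work, as an engineer would, in place of code of your own. Each camera call takes 0.05 s, during which the arm holds its last target. There are 200 camera calls.

## Working session

There is one attempt and no reset: what is moved stays moved. The work goes in short steps, Python scripts to look and compute and a tool call to move; the robot and the scene stay as the last step left them, time stands still between calls to the robot, and variables do not carry over. Pictures are saved under pics/ and viewed, about 8 in all and at most 12, crops included, and the job is handed in when it is done.

Besides the shell and the picture viewer there is one more tool, called after "Call:" as name([rows], argument=value, ...), one row to a line, values as JSON. move_arm: Moves the arm, as the interface text tells. Its arguments: {"type":"object","properties":{"motion":{"type":"array"},"claw":{"type":"number"},"force":{"type":"number"}},"required":["motion"]}

```bash
mkdir -p pics; ls; python3 - <<'E'
from station import telemetry, optics
import cv2, numpy as np
print(telemetry.get_obs())
for n in ("scene","side","wrist"):
    m=optics.camera_model(n); print(n,{k:np.round(v,4).tolist() for k,v in m.items()})
    im=optics.snapshot(n); cv2.imwrite(f"pics/{n}0.png",im[...,::-1])
a=cv2.imread("pics/scene0.png");b=cv2.imread("pics/side0.png")
E
```

```text
pics
{'t': 0.0, 'q': array([-1.15098552e-01,  3.59506786e-01,  1.51145254e+00,  2.57182978e-05,
        1.27252455e+00, -1.15078103e-01]), 'qd': array([ 0.00046605, -0.00073395,  0.00025212,  0.00176341, -0.00118405,
        0.00036478]), 'tau': array([ 1.96551155e-03, -5.27614331e+01, -2.78626120e+01, -6.37880498e-05,
        1.32890840e-02, -2.81424428e-05]), 'eef_pos': array([5.99300840e+02, 8.32542465e-02, 2.30444895e+02]), 'orientation': array([-1.57055423e+00,  1.49528789e-03,  1.45126017e-03]), 'ft_force': array([ 0.90006391, -0.54154294,  0.08704186]), 'wrist_torque': array([-0.00210959,  0.0253014 ,  0.01422077]), 'gripper_width': 0.9987885917565712}
scene {'K': [[537.4586, 0.0, 280.4835], [0.0, 537.4586, 208.5866], [0.0, 0.0, 1.0]], 'dist_coeffs': [-0.0109, 0.0, 0.0, 0.0, 0.0], 'position': [1244.7726, 498.2174, 1025.5974], 'rotation': [-1.2828, -2.2882, 0.9195]}
side {'K': [[391.3029, 0.0, 279.3225], [0.0, 391.3029, 211.2537], [0.0, 0.0, 1.0]], 'dist_coeffs': [-0.0063, 0.0, 0.0, 0.0, 0.0], 'position': [322.623, -639.0679, 514.2318], 'rotation': [-2.0997, 0.2681, -0.1312]}
wrist {'K': [[371.4763, 0.0, 280.6632], [0.0, 371.4763, 207.166], [0.0, 0.0, 1.0]], 'dist_coeffs': [-0.0822, 0.0, 0.0, 0.0, 0.0], 'position': [600.6067, 84.4137, 373.0531], 'rotation': [2.8089, 0.0005, -0.0031]}
```

View pics/scene0.png

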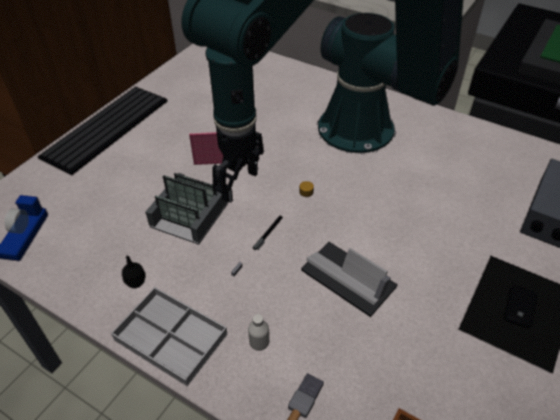

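View pics/side0.png

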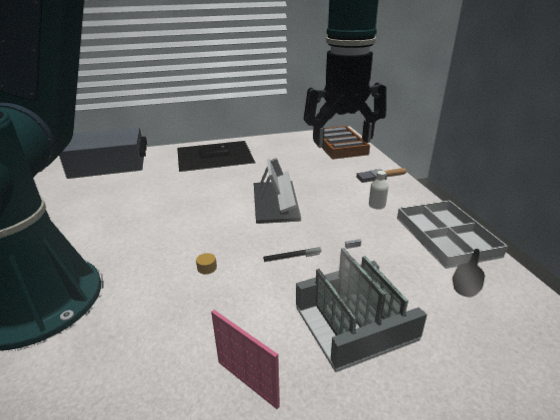

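View pics/wrist0.png

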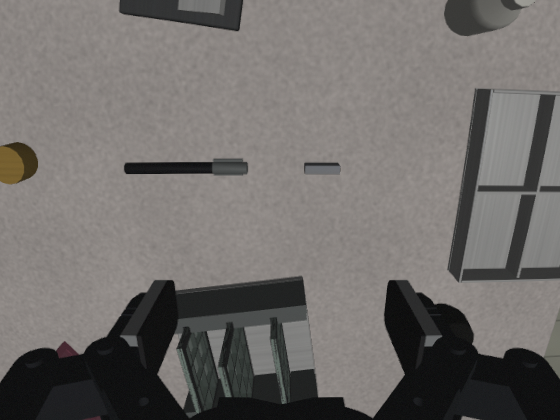

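```bash
python3 - <<'E'
import cv2, numpy as np
s=cv2.imread("pics/scene0.png");d=cv2.imread("pics/side0.png")
c=lambda im,x,y:cv2.resize(im[y:y+75,x:x+100],(400,300),interpolation=cv2.INTER_CUBIC)
d2=cv2.resize(d[240:375,280:460],(400,300),interpolation=cv2.INTER_CUBIC)
cv2.imwrite("pics/comp.png",np.vstack([np.hstack([c(s,140,168),c(s,300,238)]),np.hstack([d2,c(d,230,150)])]))
E
```

```text
(no output)
```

View pics/comp.png

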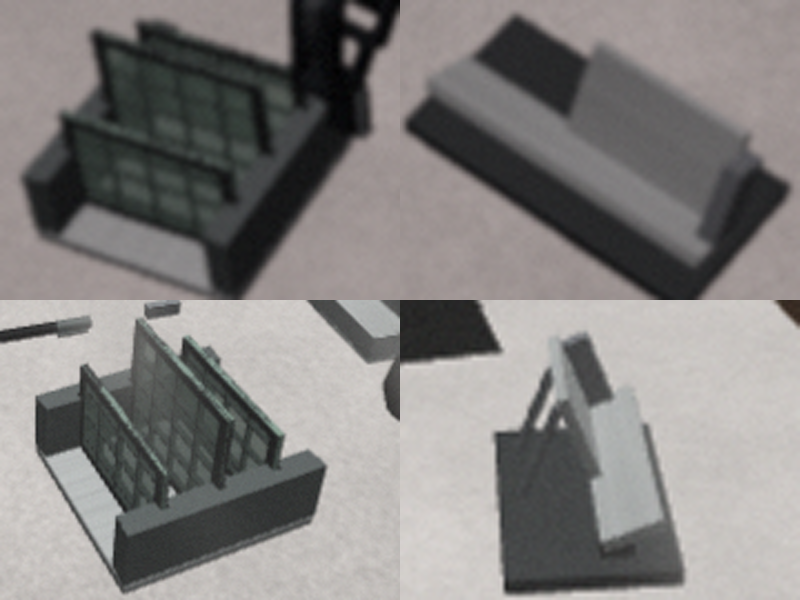

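```bash
cat > h.py <<'E'
import cv2, numpy as np
from scipy.spatial.transform import Rotation as Ro
def ray(m,px):
    u=cv2.undistortPoints(np.array(px,float).reshape(1,1,2),m["K"],m["dist_coeffs"])[0,0]
    R=Ro.from_rotvec(m["rotation"]).as_matrix() if np.size(m["rotation"])==3 else np.array(m["rotation"])
    return np.array(m["position"]),R@np.array([u[0],u[1],1])
def onz(m,px,z):
    p,d=ray(m,px); return p+d*(z-p[2])/d[2]
def tri(*mp):
    A=np.zeros((3,3));b=np.zeros(3)
    for m,px in mp:
        p,d=ray(m,px); d/=np.linalg.norm(d); P=np.eye(3)-np.outer(d,d); A+=P;b+=P@p
    return np.linalg.solve(A,b)
E
python3 - <<'E'
from h import *; from station import optics
np.set_printoptions(precision=1,suppress=True)
s,d=[optics.camera_model(n) for n in("scene","side")]
for n,m,p,z in [("tallA",s,(164.2,176.8),120),("tallB",s,(207,190.5),120),("tallA",d,(342.1,249),120),("tallB",d,(383.5,293.1),120),
 ("backfree",s,(349.5,248),89.4),("backstop",s,(386.75,272.25),89.4),("basebackfree",s,(329.25,241.25),12),("basefrontfree",s,(302,270),12),("basebackstop",s,(397.5,285),12),
 ("s-baseNL",d,(230+26.2,150+70),12),("s-baseNR",d,(230+70.5,150+67),12),("backfree",d,(230+49,150+43),50),("backtopfree",d,(230+38,150+9),89.4)]:
    print(n,onz(m,p,z))
E
```

```text
tallA [ 567.1 -259.4  120. ]
tallB [ 550.9 -139.6  120. ]
tallA [ 547.6 -151.   120. ]
tallB [ 565.2 -265.6  120. ]
backfree [509.1 224.4  89.4]
backstop [528.1 323.5  89.4]
basebackfree [454.9 149.6  12. ]
basefrontfree [566.3 136.4  12. ]
basebackstop [489.6 344.9  12. ]
s-baseNL [454.7 145.   12. ]
s-baseNR [560.9 129.7  12. ]
backfree [523.8 193.8  50. ]
backtopfree [524.8 317.8  89.4]
```

Call:
move_arm([
  {"tx": -6, "tz": -29, "ty": 5},
  {"tx": -6, "tz": -29, "ty": 5},
  {"tx": -6, "tz": -29, "ty": 5},
  {"tx": -6, "tz": -29, "ty": 5},
  {"tx": -6, "tz": -29, "ty": 5},
  {"tx": -6, "tz": -29, "ty": 5},
  {"tx": -5, "tz": -29, "ty": 5},
  {"turn": -4},
  {"turn": -4},
  {},
], claw=-0.1, force=40)

```text
$.motion[0]: bad value
```

```bash
cat > snap.py <<'E'
import sys,cv2
from station import telemetry,optics
o=telemetry.get_obs(); print({k:o[k].round(3).tolist() if hasattr(o[k],'round') and k!='t' else o[k] for k in('t','eef_pos','orientation','ft_force','gripper_width')})
import json,numpy as np
n,f=sys.argv[1:3]
m=optics.camera_model(n); json.dump({k:np.array(v).tolist() for k,v in m.items()},open(f"pics/{f}.json","w"))
cv2.imwrite(f"pics/{f}.png",optics.snapshot(n)[...,::-1])
E
python3 snap.py wrist w1
```

```text
{'t': 0.15, 'eef_pos': [599.5, 0.057, 230.652], 'orientation': [-1.571, 0.001, 0.001], 'ft_force': [0.118, -0.176, 0.367], 'gripper_width': 1.000535127111436}
```

View pics/w1.png

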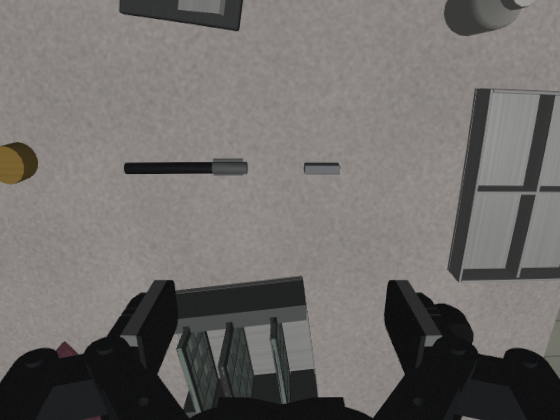

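Call:
move_arm([
  {"tx": -6, "tz": -29, "ty": 5, "turn": 0},
  {"tx": -6, "tz": -29, "ty": 5, "turn": 0},
  {"tx": -6, "tz": -29, "ty": 5, "turn": 0},
  {"tx": -6, "tz": -29, "ty": 5, "turn": 0},
  {"tx": -6, "tz": -29, "ty": 5, "turn": 0},
  {"tx": -6, "tz": -29, "ty": 5, "turn": 0},
  {"tx": -5, "tz": -29, "ty": 5, "turn": 0},
  {"tx": 0, "ty": 0, "tz": 0, "turn": -4},
  {"tx": 0, "ty": 0, "tz": 0, "turn": -4},
  {"tx": 0, "ty": 0, "tz": 0, "turn": 0},
], claw=-0.1, force=40)

```text
t: 1.2
eef_pos: [556.3, -210.3, 192.2]
orientation: [-1.566, -0.112, 0.117]
ft_force: [-0.5, 0.3, -0.5]
gripper_width: 0.448
```

```bash
python3 snap.py wrist w2
```

```text
{'t': 1.2, 'eef_pos': [556.312, -210.346, 192.155], 'orientation': [-1.566, -0.112, 0.117], 'ft_force': [-0.523, 0.296, -0.46], 'gripper_width': 0.44795512601321946}
```

View pics/w2.png

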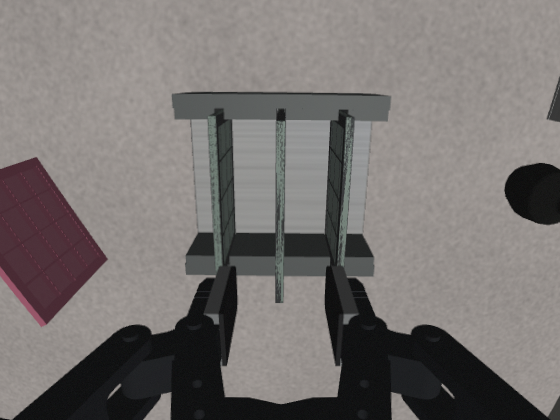

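```bash
python3 - <<'E'
from h import *; import json
np.set_printoptions(precision=1,suppress=True)
m={k:np.array(v) for k,v in json.load(open("pics/w2.json")).items()}
R=Ro.from_rotvec([-1.566,-.112,.117]).as_matrix(); t=np.array([556.3,-210.3,192.2])
for p,z in [((281,110),120),((279.5,302),120),((213,113),90),((347.5,113),90)]:
    P=onz(m,p,z); print(P, R.T@(P-t))
E
```

```text
[ 547.3 -142.8  120. ] [ 1.1 72.3 67.9]
[ 564.5 -267.2  120. ] [  0.1  72.1 -57.6]
[ 504.3 -153.1   90. ] [-42.8 102.5  63.9]
[ 590.3 -140.5   90. ] [ 44.1 102.2  63.9]
```

Call:
move_arm([
  {"tx": 0.5, "ty": 15, "tz": 4, "turn": 0},
  {"tx": 0, "ty": 20, "tz": 0, "turn": 0},
  {"tx": 0, "ty": 20, "tz": 0, "turn": 0},
  {"tx": 0, "ty": 20, "tz": 0, "turn": 0},
  {"tx": 0, "ty": 10, "tz": 0, "turn": 0},
  {"tx": 0, "ty": 8, "tz": 0, "turn": 0},
  {"tx": 0, "ty": 0, "tz": 0, "turn": 0},
  {"tx": 0, "ty": 0, "tz": 0, "turn": 0},
])

```text
t: 2.05
eef_pos: [558.6, -204.4, 98.1]
orientation: [-1.568, -0.107, 0.105]
ft_force: [0.1, 0.8, -0.2]
gripper_width: 0.448
```

Call:
move_arm([
  {"tx": 0, "ty": 8, "tz": 0, "turn": 0},
  {"tx": 0, "ty": 0, "tz": 0, "turn": 0},
  {"tx": 0, "ty": 0, "tz": 0, "turn": 0},
])

```text
t: 2.35
eef_pos: [560.0, -205.0, 91.4]
orientation: [-1.57, -0.109, 0.103]
ft_force: [0.7, -0.2, 1.0]
gripper_width: 0.447
```

Call:
move_arm([
  {"tx": 0, "ty": 0, "tz": 0, "turn": 0},
  {"tx": 0, "ty": 0, "tz": 0, "turn": 0},
  {"tx": 0, "ty": 0, "tz": 0, "turn": 0},
  {"tx": 0, "ty": 0, "tz": 0, "turn": 0},
  {"tx": 0, "ty": 0, "tz": 0, "turn": 0},
  {"tx": 0, "ty": 0, "tz": 0, "turn": 0},
  {"tx": 0, "ty": 0, "tz": 0, "turn": 0},
  {"tx": 0, "ty": 0, "tz": 0, "turn": 0},
], claw=-1, force=35)

```text
t: 3.15
eef_pos: [556.1, -205.6, 91.9]
orientation: [-1.57, -0.104, 0.109]
ft_force: [-1.1, -0.7, 0.6]
gripper_width: 0.052
```

Call:
move_arm([
  {"tx": 0, "ty": -5, "tz": 0, "turn": 0},
  {"tx": 0, "ty": -10, "tz": 0, "turn": 0},
  {"tx": 0, "ty": -10, "tz": 0, "turn": 0},
  {"tx": 0, "ty": -10, "tz": 0, "turn": 0},
  {"tx": 0, "ty": -10, "tz": 0, "turn": 0},
  {"tx": 0, "ty": -10, "tz": 0, "turn": 0},
  {"tx": 0, "ty": -10, "tz": 0, "turn": 0},
  {"tx": 0, "ty": -10, "tz": 0, "turn": 0},
  {"tx": 0, "ty": -10, "tz": 0, "turn": 0},
  {"tx": 0, "ty": -10, "tz": 0, "turn": 0},
  {"tx": 0, "ty": -10, "tz": 0, "turn": 0},
  {"tx": 0, "ty": -10, "tz": 0, "turn": 0},
  {"tx": 0, "ty": -10, "tz": 0, "turn": 0},
  {"tx": 0, "ty": -10, "tz": 0, "turn": 0},
  {"tx": 0, "ty": 0, "tz": 0, "turn": 0},
])

```text
t: 4.65
eef_pos: [557.4, -205.1, 240.3]
orientation: [-1.571, -0.107, 0.106]
ft_force: [-0.5, -0.1, -2.7]
gripper_width: 0.051
```

Call:
move_arm([
  {"tx": 0, "ty": 0, "tz": 0, "turn": 6},
  {"tx": 0, "ty": 0, "tz": 0, "turn": 6},
  {"tx": 0, "ty": 0, "tz": 0, "turn": 6},
  {"tx": -1.5, "ty": 0, "tz": 15, "turn": 0},
  {"tx": -2.5, "ty": 0, "tz": 25, "turn": 0},
  {"tx": -3.5, "ty": 0, "tz": 32, "turn": 0},
  {"tx": -3.5, "ty": 0, "tz": 32, "turn": 0},
  {"tx": -3.5, "ty": 0, "tz": 32, "turn": 0},
  {"tx": -3.5, "ty": 0, "tz": 32, "turn": 0},
  {"tx": -3.5, "ty": 0, "tz": 32, "turn": 0},
  {"tx": -3.5, "ty": 0, "tz": 32, "turn": 0},
  {"tx": -3.5, "ty": 0, "tz": 32, "turn": 0},
  {"tx": -3.5, "ty": 0, "tz": 32, "turn": 0},
  {"tx": -3.5, "ty": 0, "tz": 32, "turn": 0},
  {"tx": -3.5, "ty": 0, "tz": 32, "turn": 0},
  {"tx": -3, "ty": 0, "tz": 25, "turn": 0},
  {"tx": -2, "ty": 0, "tz": 15, "turn": 0},
  {"tx": 0, "ty": 0, "tz": 5, "turn": 0},
  {"tx": 0, "ty": 0, "tz": 0, "turn": 0},
  {"tx": 0, "ty": 0, "tz": 0, "turn": 0},
])

```text
t: 6.65
eef_pos: [577.0, 229.1, 234.7]
orientation: [-1.566, 0.127, -0.109]
ft_force: [-0.8, -0.5, -1.5]
gripper_width: 0.055
```

```bash
python3 snap.py wrist w3
```

```text
{'t': 6.65, 'eef_pos': [577.011, 229.064, 234.669], 'orientation': [-1.566, 0.127, -0.109], 'ft_force': [-0.816, -0.462, -1.497], 'gripper_width': 0.05488921656628853}
```

View pics/w3.png

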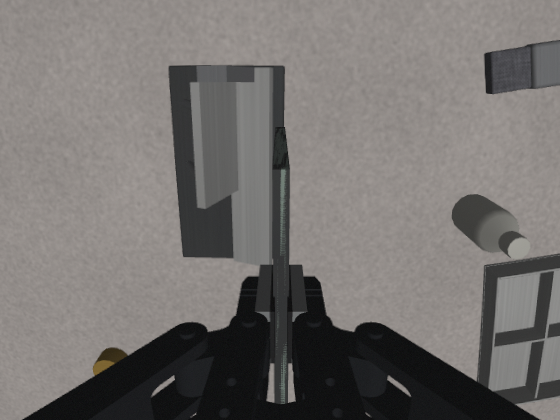

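```bash
python3 - <<'E'
import cv2
a=cv2.imread("pics/w3.png")[55:215,160:300]
cv2.imwrite("pics/w3c.png",cv2.resize(a,(525,600),interpolation=cv2.INTER_CUBIC))
E
```

```text
(no output)
```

View pics/w3c.png

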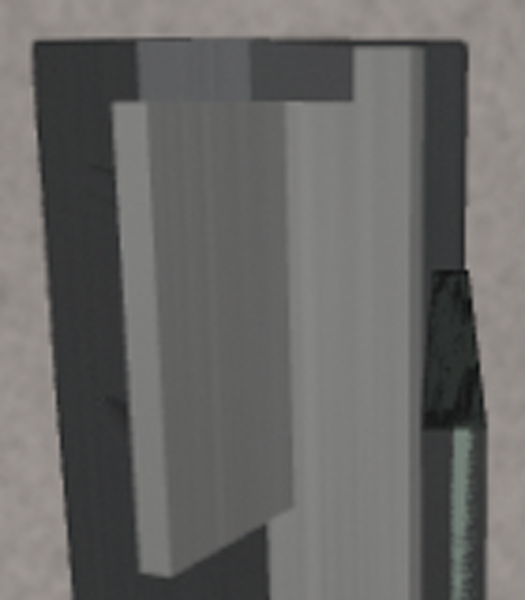

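```bash
cat > rest.py <<'E'
from h import *; import json
from scipy.optimize import least_squares
np.set_printoptions(precision=1,suppress=True)
m={k:np.array(v) for k,v in json.load(open("pics/w3.json")).items()}
R=Ro.from_rotvec([-1.566,.127,-.109]).as_matrix(); t=np.array([577.,229.1,234.7])
c=lambda u,v:(160+u/3.75,55+v/3.75)
obs=[((171,577),(0,-100,60)),((147,101),(0,0,60)),((352,101),(18,0,0)),((293,508),(0,-100,0)),((287,101),(0,0,0))]
s=np.sin(np.radians(20));k=np.cos(np.radians(20))
def W(r,o,psi):
    x,y,z=r; h=np.array([x*k-z*s,y]); z=33+x*s+z*k
    C,S=np.cos(psi),np.sin(psi)
    return np.array([o[0]+C*h[0]-S*h[1],o[1]+S*h[0]+C*h[1],z])
P=[onz(m,c(*p),W(r,(0,0),0)[2]) for p,r in obs]
f=lambda q:np.concatenate([W(r,q[:2],q[2])[:2]-p[:2] for (_,r),p in zip(obs,P)])
q=least_squares(f,[548,319,-.18]).x
print(q[:2],np.degrees(q[2]),f(q).reshape(-1,2))
for u,v,z in [(433,270,152.7),(468,270,152.7),(423,428,262.7),(487,428,262.7)]: print(R.T@(onz(m,c(u,v),z)-t))
print("yaw tool",np.degrees(np.arctan2(R[1,0],R[0,0])))
E
python3 rest.py
```

```text
[548.7 317.3] -9.407538142593554 [[-0.2  0. ]
 [-0.1 -0.2]
 [ 0.5 -0.3]
 [ 0.3  0.5]
 [-0.4  0. ]]
[-2.3 82.1 57.5]
[ 3.3 82.  57.5]
[ -1.6 -27.9  57.6]
[  3.8 -28.   57.6]
yaw tool -8.611414898540728
```

Call:
move_arm([
  {"tx": -5, "ty": 0, "tz": 0, "turn": 0.8},
  {"tx": -10, "ty": 0, "tz": -1, "turn": 0},
  {"tx": -10, "ty": 0, "tz": -1, "turn": 0},
  {"tx": -10, "ty": 0, "tz": 0, "turn": 0},
  {"tx": -4, "ty": 0, "tz": 0, "turn": 0},
  {"tx": 0, "ty": 10, "tz": 0, "turn": 0},
  {"tx": 0, "ty": 15, "tz": 0, "turn": 0},
  {"tx": 0, "ty": 15, "tz": 0, "turn": 0},
  {"tx": 0, "ty": 15, "tz": 0, "turn": 0},
  {"tx": 0, "ty": 15, "tz": 0, "turn": 0},
  {"tx": 0, "ty": 10, "tz": 0, "turn": 0},
  {"tx": 0, "ty": 5, "tz": 0, "turn": 0},
  {"tx": 0, "ty": 0, "tz": 0, "turn": 0},
  {"tx": 0, "ty": 0, "tz": 0, "turn": 0},
])

```text
t: 8.1
eef_pos: [533.9, 230.8, 145.0]
orientation: [-1.566, 0.14, -0.125]
ft_force: [-0.9, -0.4, -2.3]
gripper_width: 0.053
```

```bash
cat > pos.py <<'E'
import numpy as np
from station import telemetry
from scipy.spatial.transform import Rotation as Ro
o=telemetry.get_obs();R=Ro.from_rotvec(o["orientation"]).as_matrix();t=o["eef_pos"]
pc=t+R@[.6,0,-2.4]; psi=np.radians(-9.41);d=pc[:2]-[548.7,317.3]
C,S=np.cos(psi),np.sin(psi)
print("t",o["t"],"tcp",t.round(1),"plate h-offset,y in rest",np.round([C*d[0]+S*d[1],-S*d[0]+C*d[1]],1),"bottom z",round(t[2]-82,1),"yaw err",np.degrees(np.arctan2(R[1,0],R[0,0])-psi).round(2),"F",o["ft_force"].round(1),o["gripper_width"]*85)
print("down",R[:,1].round(3))
E
python3 pos.py
```

```text
t 8.1 tcp [533.9 230.8 145. ] plate h-offset,y in rest [  0.1 -90.2] bottom z 63.0 yaw err -0.26 F [-0.9 -0.4 -2.3] 4.540955850177844
down [-0.01   0.002 -1.   ]
```

Call:
move_arm([
  {"tx": 3.5, "ty": 0, "tz": 2, "turn": 0},
  {"tx": 0, "ty": 5, "tz": 0, "turn": 0},
  {"tx": 0, "ty": 6, "tz": 0, "turn": 0},
  {"tx": 0, "ty": 5, "tz": 0, "turn": 0},
  {"tx": 0, "ty": 3, "tz": 0, "turn": 0},
  {"tx": 0, "ty": 0, "tz": 0, "turn": 0},
  {"tx": 0, "ty": 0, "tz": 0, "turn": 0},
])

```text
t: 8.8
eef_pos: [539.4, 232.8, 126.1]
orientation: [-1.564, 0.137, -0.128]
ft_force: [0.9, -0.4, -2.1]
gripper_width: 0.052
```

```bash
python3 pos.py;python3 pos.py
```

```text
t 8.8 tcp [539.4 232.8 126.1] plate h-offset,y in rest [  5.2 -87.3] bottom z 44.1 yaw err -0.26 F [ 0.9 -0.4 -2.1] 4.449659877657165
down [-0.006  0.003 -1.   ]
t 8.8 tcp [539.4 232.8 126.1] plate h-offset,y in rest [  5.2 -87.3] bottom z 44.1 yaw err -0.26 F [ 0.9 -0.4 -2.1] 4.449659877657165
down [-0.006  0.003 -1.   ]
```

Call:
move_arm([
  {"tx": -1, "ty": 2, "tz": 0, "turn": 0},
  {"tx": 0, "ty": 2, "tz": 0, "turn": 0},
  {"tx": 0, "ty": 2, "tz": 0, "turn": 0},
  {"tx": 0, "ty": 1, "tz": 0, "turn": 0},
  {"tx": 0, "ty": 0, "tz": 0, "turn": 0},
  {"tx": 0, "ty": 0, "tz": 0, "turn": 0},
])

```text
t: 9.4
eef_pos: [538.4, 233.1, 118.8]
orientation: [-1.564, 0.137, -0.128]
ft_force: [0.6, 0.5, -2.9]
gripper_width: 0.051
```

```bash
python3 pos.py
```

```text
t 9.4 tcp [538.4 233.1 118.8] plate h-offset,y in rest [  4.2 -87.2] bottom z 36.8 yaw err -0.26 F [ 0.6  0.5 -2.9] 4.349446227282178
down [-0.005  0.003 -1.   ]
```

Call:
move_arm([
  {"tx": 0, "ty": 1, "tz": 0, "turn": 0},
  {"tx": 0, "ty": 0.5, "tz": 0, "turn": 0},
  {"tx": 0, "ty": 0, "tz": 0, "turn": 0},
])

```text
t: 9.7
eef_pos: [538.6, 233.2, 117.4]
orientation: [-1.564, 0.137, -0.128]
ft_force: [0.3, -0.3, -1.8]
gripper_width: 0.051
```

Call:
move_arm([
  {"tx": 0, "ty": 0.7, "tz": 0, "turn": 0},
  {"tx": 0, "ty": 0, "tz": 0, "turn": 0},
])

```text
t: 9.9
eef_pos: [538.8, 233.2, 117.2]
orientation: [-1.564, 0.136, -0.129]
ft_force: [-0.8, -0.1, -2.7]
gripper_width: 0.051
```

Call:
move_arm([
  {"tx": 0, "ty": 0.7, "tz": 0, "turn": 0},
  {"tx": 0, "ty": 0, "tz": 0, "turn": 0},
])

```text
t: 10.1
eef_pos: [538.8, 233.2, 117.2]
orientation: [-1.564, 0.136, -0.129]
ft_force: [-0.9, -0.6, -1.0]
gripper_width: 0.049
```

Call:
move_arm([
  {"tx": 0, "ty": 1.5, "tz": 0, "turn": 0},
  {"tx": 0, "ty": 0, "tz": 0, "turn": 0},
])

```text
t: 10.3
eef_pos: [538.9, 233.2, 117.2]
orientation: [-1.564, 0.135, -0.129]
ft_force: [-0.8, 0.0, -1.8]
gripper_width: 0.052
```

```bash
python3 pos.py
```

```text
t 10.3 tcp [538.9 233.2 117.2] plate h-offset,y in rest [  4.7 -86.9] bottom z 35.2 yaw err -0.25 F [-0.8  0.  -1.8] 4.3929063224242295
down [-0.004  0.003 -1.   ]
```

Call:
move_arm([
  {"tx": 0, "ty": 2, "tz": 0, "turn": 0},
])

```text
t: 10.4
eef_pos: [539.6, 233.4, 116.9]
orientation: [-1.563, 0.134, -0.131]
ft_force: [-6.2, -3.4, 27.1]
gripper_width: 0.051
```

Call:
move_arm([
  {"tx": 0, "ty": -1, "tz": 0, "turn": 0},
  {"tx": 0, "ty": -1.5, "tz": 0, "turn": 0},
  {"tx": -2.5, "ty": 0, "tz": 0, "turn": 0},
  {"tx": 0, "ty": 0, "tz": 0, "turn": 0},
  {"tx": 0, "ty": 0, "tz": 0, "turn": 0},
])

```text
t: 10.9
eef_pos: [537.0, 233.9, 118.6]
orientation: [-1.563, 0.134, -0.131]
ft_force: [0.3, -0.3, -2.2]
gripper_width: 0.052
```

```bash
python3 pos.py
```

```text
t 10.9 tcp [537.  233.9 118.6] plate h-offset,y in rest [  2.7 -86.6] bottom z 36.6 yaw err -0.25 F [ 0.3 -0.3 -2.2] 4.456211692447395
down [-0.002  0.004 -1.   ]
```

Call:
move_arm([
  {"tx": 0, "ty": 1, "tz": 0, "turn": 0},
  {"tx": 0, "ty": 0.7, "tz": 0, "turn": 0},
])

```text
t: 11.1
eef_pos: [536.9, 233.9, 116.5]
orientation: [-1.563, 0.134, -0.131]
ft_force: [-0.4, -0.4, 3.9]
gripper_width: 0.048
```

Call:
move_arm([
  {"tx": 0, "ty": 0.7, "tz": 0, "turn": 0},
])

```text
t: 11.2
eef_pos: [537.2, 234.0, 116.4]
orientation: [-1.563, 0.134, -0.131]
ft_force: [-1.7, -0.6, 10.3]
gripper_width: 0.055
```

Call:
move_arm([
  {"tx": 0, "ty": 0, "tz": 0, "turn": 0},
  {"tx": 0, "ty": 0, "tz": 0, "turn": 0},
  {"tx": 0, "ty": 0, "tz": 0, "turn": 0},
  {"tx": 0, "ty": 0, "tz": 0, "turn": 0},
  {"tx": 0, "ty": 0, "tz": 0, "turn": 0},
], claw=-0.78, force=20)

```text
t: 11.7
eef_pos: [538.2, 234.2, 116.9]
orientation: [-1.562, 0.132, -0.132]
ft_force: [0.4, -0.2, 0.5]
gripper_width: 0.112
```

```bash
python3 pos.py; python3 snap.py wrist w4; python3 snap.py side s4; python3 - <<'E'
import cv2,numpy as np
a=cv2.imread("pics/w4.png")[60:420,150:400]; b=cv2.imread("pics/side0.png")
b=cv2.imread("pics/s4.png")[90:240,220:345]
cv2.imwrite("pics/c4.png",np.hstack([cv2.resize(a,(410,590)),cv2.resize(b,(390,590)[0:1]+(468,),interpolation=cv2.INTER_CUBIC) if 0 else cv2.copyMakeBorder(cv2.resize(b,(390,468),interpolation=cv2.INTER_CUBIC),0,122,0,0,cv2.BORDER_CONSTANT)]))
E
```

```text
t 11.7 tcp [538.2 234.2 116.9] plate h-offset,y in rest [  3.8 -86.1] bottom z 34.9 yaw err -0.25 F [ 0.4 -0.2  0.5] 9.549024700533131
down [ 0.     0.004 -1.   ]
{'t': 11.7, 'eef_pos': [538.157, 234.234, 116.928], 'orientation': [-1.562, 0.132, -0.132], 'ft_force': [0.408, -0.233, 0.499], 'gripper_width': 0.11234146706509565}
{'t': 11.75, 'eef_pos': [538.18, 234.235, 116.963], 'orientation': [-1.562, 0.132, -0.132], 'ft_force': [-0.453, -0.122, 0.839], 'gripper_width': 0.11065658575444391}
```

View pics/c4.png

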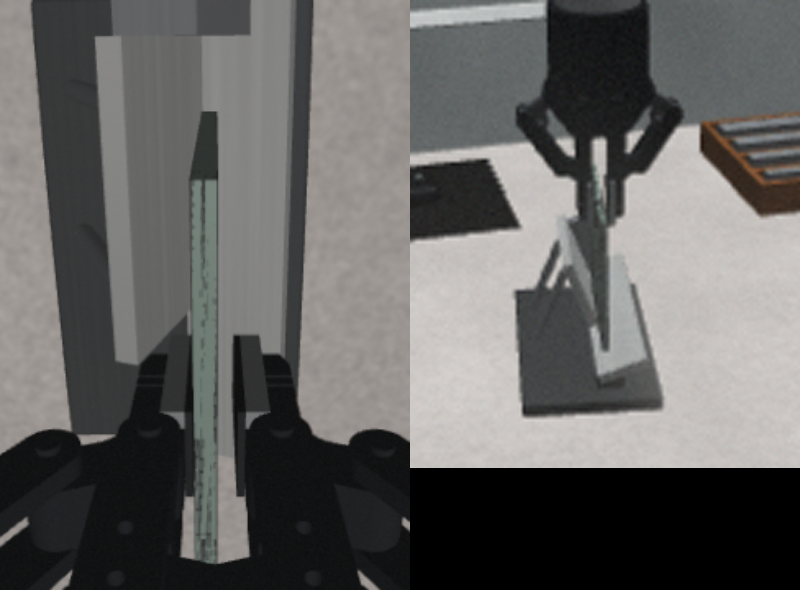

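Call:
move_arm([
  {"tx": 0, "ty": 0, "tz": 0, "turn": 0},
  {"tx": 0, "ty": 0, "tz": 0, "turn": 0},
  {"tx": -2, "ty": 0, "tz": 0, "turn": 0},
  {"tx": -3, "ty": 0, "tz": 0, "turn": 0},
  {"tx": -3, "ty": 0, "tz": 0, "turn": 0},
  {"tx": -3, "ty": 0, "tz": 0, "turn": 0},
  {"tx": -3, "ty": 0, "tz": 0, "turn": 0},
  {"tx": -3, "ty": 0, "tz": 0, "turn": 0},
  {"tx": -3, "ty": 0, "tz": 0, "turn": 0},
  {"tx": -3, "ty": 0, "tz": 0, "turn": 0},
  {"tx": -3, "ty": 0, "tz": 0, "turn": 0},
  {"tx": 0, "ty": 0, "tz": 0, "turn": 0},
  {"tx": 0, "ty": 0, "tz": 0, "turn": 0},
], claw=-0.3)

```text
t: 13.1
eef_pos: [509.4, 239.0, 116.9]
orientation: [-1.562, 0.133, -0.131]
ft_force: [0.4, -0.4, -0.6]
gripper_width: 0.351
```

```bash
python3 pos.py; python3 snap.py side s5;python3 snap.py wrist w5; python3 - <<'E'
import cv2,numpy as np
a=cv2.imread("pics/w5.png")[60:420,150:400]
b=cv2.imread("pics/s5.png")[90:240,220:345]
cv2.imwrite("pics/c5.png",np.hstack([cv2.resize(a,(410,590)),cv2.copyMakeBorder(cv2.resize(b,(390,468),interpolation=cv2.INTER_CUBIC),0,122,0,0,cv2.BORDER_CONSTANT)]))
E
```

```text
t 13.1 tcp [509.4 239.  116.9] plate h-offset,y in rest [-25.4 -86.1] bottom z 34.9 yaw err -0.23 F [ 0.4 -0.4 -0.6] 29.864277915044784
down [-0.     0.004 -1.   ]
{'t': 13.1, 'eef_pos': [509.373, 239.019, 116.851], 'orientation': [-1.562, 0.133, -0.131], 'ft_force': [0.434, -0.427, -0.625], 'gripper_width': 0.3513444460593504}
{'t': 13.15, 'eef_pos': [509.378, 239.045, 116.85], 'orientation': [-1.562, 0.133, -0.131], 'ft_force': [-0.248, -0.786, -0.172], 'gripper_width': 0.3515336226351304}
```

View pics/c5.png

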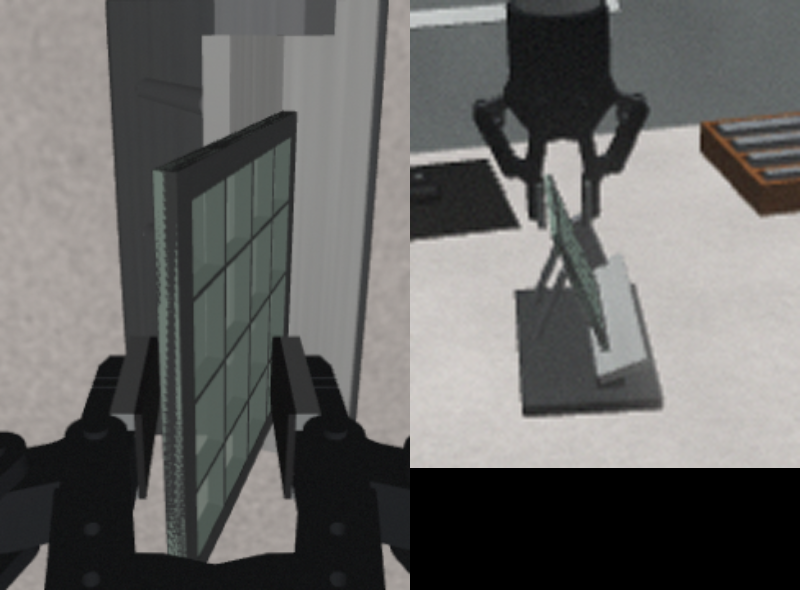

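Call:
move_arm([
  {"tx": -2, "ty": 0, "tz": 0, "turn": 0},
  {"tx": -2, "ty": 0, "tz": 0, "turn": 0},
  {"tx": -2, "ty": 0, "tz": 0, "turn": 0},
  {"tx": 0, "ty": 0, "tz": 0, "turn": 0},
])

```text
t: 13.6
eef_pos: [503.4, 240.0, 116.8]
orientation: [-1.562, 0.133, -0.132]
ft_force: [-0.6, -0.3, -0.2]
gripper_width: 0.347
```

Call:
move_arm([
  {"tx": 0, "ty": 0, "tz": 0, "turn": 0},
  {"tx": 0, "ty": 0, "tz": 0, "turn": 0},
  {"tx": 0, "ty": 0, "tz": 0, "turn": 0},
  {"tx": 0, "ty": 0, "tz": 0, "turn": 0},
  {"tx": 0, "ty": 0, "tz": 0, "turn": 0},
  {"tx": 0, "ty": -10, "tz": 0, "turn": 0},
  {"tx": 0, "ty": -15, "tz": 0, "turn": 0},
  {"tx": 0, "ty": -20, "tz": 0, "turn": 0},
  {"tx": 0, "ty": -20, "tz": 0, "turn": 0},
  {"tx": 0, "ty": -20, "tz": 0, "turn": 0},
  {"tx": 0, "ty": -10, "tz": 0, "turn": 0},
  {"tx": 0, "ty": 0, "tz": 0, "turn": 0},
  {"tx": 0, "ty": 0, "tz": 0, "turn": 0},
], claw=0.9)

```text
t: 14.9
eef_pos: [503.5, 239.5, 218.5]
orientation: [-1.562, 0.132, -0.133]
ft_force: [-0.2, -0.6, -0.8]
gripper_width: 0.953
```

```bash
python3 pos.py; python3 snap.py wrist w6; python3 - <<'E'
import cv2,numpy as np
cv2.imwrite("pics/c6.png",cv2.resize(cv2.imread("pics/w6.png")[20:320,170:400],(460,600),interpolation=cv2.INTER_CUBIC))
E
```

```text
t 14.9 tcp [503.5 239.5 218.5] plate h-offset,y in rest [-31.3 -86.6] bottom z 136.5 yaw err -0.26 F [-0.2 -0.6 -0.8] 81.01888989933967
down [ 0.001  0.005 -1.   ]
{'t': 14.9, 'eef_pos': [503.451, 239.497, 218.516], 'orientation': [-1.562, 0.132, -0.133], 'ft_force': [-0.245, -0.564, -0.808], 'gripper_width': 0.9531634105804667}
```

View pics/c6.png

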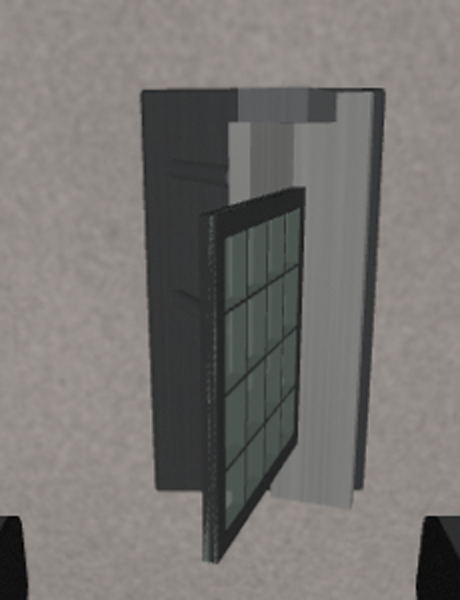

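```bash
python3 - <<'E'
from h import *; import json
np.set_printoptions(precision=1,suppress=True)
m={k:np.array(v) for k,v in json.load(open("pics/w6.json")).items()}
psi=np.radians(-9.41);C,S=np.cos(psi),np.sin(psi)
for n,u,v,z in [("foot+y",304,188,34.7),("foot-y",298,443,34.7),("top+y",220,212,138),("top-y",217,562,138),("stop18",336,122,39.2)]:
    P=onz(m,(170+u/2,20+v/2),z);d=P[:2]-[548.7,317.3]
    print(n,P,"h,y",np.array([C*d[0]+S*d[1],-S*d[0]+C*d[1]]))
E
```

```text
foot+y [548.9 289.9  34.7] h,y [  4.7 -27. ]
foot-y [530.1 171.8  34.7] h,y [   5.4 -146.6]
top+y [513.8 297.2 138. ] h,y [-31.2 -25.5]
top-y [492.4 178.9 138. ] h,y [ -32.9 -145.7]
stop18 [565.4 314.9  39.2] h,y [16.8  0.3]
```

Call:
move_arm([
  {"tx": 2, "ty": 0, "tz": -15, "turn": 0},
  {"tx": 3, "ty": 0, "tz": -20, "turn": 0},
  {"tx": 3, "ty": 0, "tz": -20, "turn": 0},
  {"tx": 3, "ty": 0, "tz": -20, "turn": 0},
  {"tx": 3, "ty": 0, "tz": -18, "turn": 0},
  {"tx": 2, "ty": 0, "tz": -8, "turn": 0},
  {"tx": 0, "ty": 0, "tz": 0, "turn": 0},
  {"tx": 0, "ty": 0, "tz": 0, "turn": 0},
  {"tx": 0, "ty": 0, "tz": 0, "turn": 0},
], claw=-1)

```text
t: 15.85
eef_pos: [496.4, 128.2, 210.5]
orientation: [-1.567, 0.143, -0.121]
ft_force: [0.1, 0.1, 0.3]
gripper_width: -0.003
```

```bash
sed -i 's/\[.6,0,-2.4\]/[0,0,0]/' pos.py; python3 pos.py
```

```text
t 15.85 tcp [496.4 128.2 210.5] plate h-offset,y in rest [ -20.7 -195.1] bottom z 128.5 yaw err -0.23 F [0.1 0.1 0.3] -0.27316689315615156
down [-0.014  0.    -1.   ]
```

Call:
move_arm([
  {"tx": 2, "ty": 15, "tz": 0, "turn": 0},
  {"tx": 2, "ty": 25, "tz": 0, "turn": 0},
  {"tx": 2, "ty": 25, "tz": 0, "turn": 0},
  {"tx": 0, "ty": 25, "tz": 0, "turn": 0},
  {"tx": 0, "ty": 20, "tz": 0, "turn": 0},
  {"tx": 0, "ty": 10, "tz": 0, "turn": 0},
  {"tx": 0, "ty": 5, "tz": 0, "turn": 0},
  {"tx": 0, "ty": 0, "tz": 0, "turn": 0},
  {"tx": 0, "ty": 0, "tz": 0, "turn": 0},
])

```text
t: 16.75
eef_pos: [504.6, 133.8, 83.3]
orientation: [-1.565, 0.132, -0.121]
ft_force: [0.1, 0.3, 0.3]
gripper_width: 0.003
```

```bash
python3 pos.py
```

```text
t 16.75 tcp [504.6 133.8  83.3] plate h-offset,y in rest [ -13.5 -188.3] bottom z 1.3 yaw err 0.2 F [0.1 0.3 0.3] 0.25393263755973533
down [-0.007  0.003 -1.   ]
```

Call:
move_arm([
  {"tx": -1, "ty": 6, "tz": 3, "turn": 0},
  {"tx": 0, "ty": 3, "tz": 5, "turn": 0},
  {"tx": 0, "ty": 0, "tz": 5, "turn": 0},
  {"tx": 0, "ty": 0, "tz": 5, "turn": 0},
  {"tx": 0, "ty": 0, "tz": 3, "turn": 0},
  {"tx": 0, "ty": 0, "tz": 0, "turn": 0},
])

```text
t: 17.35
eef_pos: [509.5, 157.3, 76.3]
orientation: [-1.563, 0.127, -0.125]
ft_force: [-0.1, 0.2, 0.2]
gripper_width: -0.002
```

```bash
python3 pos.py
```

```text
t 17.35 tcp [509.5 157.3  76.3] plate h-offset,y in rest [ -12.5 -164.3] bottom z -5.7 yaw err 0.2 F [-0.1  0.2  0.2] -0.13229956118691252
down [-0.001  0.004 -1.   ]
```

Call:
move_arm([
  {"tx": -1.5, "ty": 0, "tz": 2, "turn": 0},
  {"tx": 0, "ty": 0, "tz": 2, "turn": 0},
  {"tx": 0, "ty": 0, "tz": 2, "turn": 0},
  {"tx": 0, "ty": 0, "tz": 2, "turn": 0},
  {"tx": 0, "ty": 0, "tz": 2, "turn": 0},
  {"tx": 0, "ty": 0, "tz": 2, "turn": 0},
  {"tx": 0, "ty": 0, "tz": 2, "turn": 0},
])

```text
t: 18.05
eef_pos: [509.8, 171.2, 76.5]
orientation: [-1.565, 0.128, -0.124]
ft_force: [-1.0, -2.0, 0.2]
gripper_width: -0.001
```

```bash
python3 pos.py
```

```text
t 18.05 tcp [509.8 171.2  76.5] plate h-offset,y in rest [ -14.5 -150.5] bottom z -5.5 yaw err 0.22 F [-1.  -2.   0.2] -0.09844988596876228
down [-0.002  0.002 -1.   ]
```

Call:
move_arm([
  {"tx": 0, "ty": 0, "tz": 2, "turn": 0},
  {"tx": 0, "ty": 0, "tz": 2, "turn": 0},
  {"tx": 0, "ty": 0, "tz": 2, "turn": 0},
  {"tx": 0, "ty": 0, "tz": 2, "turn": 0},
  {"tx": 0, "ty": 0, "tz": 2, "turn": 0},
  {"tx": 0, "ty": 0, "tz": 2, "turn": 0},
  {"tx": 0, "ty": 0, "tz": 1, "turn": 0},
])

```text
t: 18.75
eef_pos: [511.9, 185.1, 76.4]
orientation: [-1.565, 0.128, -0.124]
ft_force: [-0.1, -1.6, 0.7]
gripper_width: 0.001
```

```bash
python3 pos.py
```

```text
t 18.75 tcp [511.9 185.1  76.4] plate h-offset,y in rest [ -14.7 -136.4] bottom z -5.6 yaw err 0.23 F [-0.1 -1.6  0.7] 0.055407173227071664
down [-0.002  0.002 -1.   ]
```

Call:
move_arm([
  {"tx": 0, "ty": 0, "tz": 1, "turn": 0},
  {"tx": 0, "ty": 0, "tz": 1, "turn": 0},
  {"tx": 0, "ty": 0, "tz": 1, "turn": 0},
])

```text
t: 19.05
eef_pos: [512.3, 188.3, 76.4]
orientation: [-1.565, 0.128, -0.124]
ft_force: [0.3, -2.3, -0.3]
gripper_width: 0.001
```

Call:
move_arm([
  {"tx": 0, "ty": 0, "tz": 1, "turn": 0},
])

```text
t: 19.15
eef_pos: [512.5, 189.4, 76.4]
orientation: [-1.565, 0.128, -0.124]
ft_force: [-1.5, -1.9, 0.0]
gripper_width: 0.002
```

Call:
move_arm([
  {"tx": 0, "ty": 0, "tz": 1, "turn": 0},
])

```text
t: 19.25
eef_pos: [512.6, 190.2, 76.4]
orientation: [-1.566, 0.128, -0.123]
ft_force: [-0.1, -6.8, 1.1]
gripper_width: 0.001
```

Call:
move_arm([
  {"tx": 0, "ty": 0, "tz": 0.6, "turn": 0},
])

```text
t: 19.35
eef_pos: [512.6, 190.1, 76.4]
orientation: [-1.567, 0.127, -0.123]
ft_force: [-0.6, -5.6, 2.1]
gripper_width: 0.002
```

Call:
move_arm([
  {"tx": 0, "ty": 0, "tz": -1, "turn": 0},
  {"tx": 0, "ty": 0, "tz": -4, "turn": 0},
  {"tx": 0, "ty": 0, "tz": -10, "turn": 0},
  {"tx": 0, "ty": 0, "tz": -20, "turn": 0},
  {"tx": 0, "ty": 0, "tz": -20, "turn": 0},
  {"tx": 0, "ty": -20, "tz": 0, "turn": 0},
  {"tx": 0, "ty": -30, "tz": 0, "turn": 0},
  {"tx": 0, "ty": -30, "tz": 0, "turn": 0},
  {"tx": 0, "ty": -30, "tz": 0, "turn": 0},
  {"tx": 0, "ty": -20, "tz": 20, "turn": 0},
  {"tx": 0, "ty": 0, "tz": 30, "turn": 0},
  {"tx": 0, "ty": 0, "tz": 30, "turn": 0},
  {"tx": 0, "ty": 0, "tz": 20, "turn": 0},
  {"tx": 0, "ty": 0, "tz": 0, "turn": 0},
  {"tx": 0, "ty": 0, "tz": 0, "turn": 0},
])

```text
t: 20.85
eef_pos: [519.1, 229.4, 211.9]
orientation: [-1.562, 0.132, -0.127]
ft_force: [-0.4, -0.2, -0.4]
gripper_width: -0.003
```

```bash
python3 pos.py; python3 snap.py wrist w7; python3 snap.py side s7; python3 - <<'E'
import cv2,numpy as np
a=cv2.resize(cv2.imread("pics/w7.png")[0:300,150:400],(500,600),interpolation=cv2.INTER_CUBIC)
b=cv2.imread("pics/s7.png"); b=np.vstack([cv2.resize(b[130:250,230:330],(250,300)),cv2.resize(b[240:375,280:430],(250,300))])
cv2.imwrite("pics/c7.png",np.hstack([a,b]))
E
```

```text
t 20.85 tcp [519.1 229.4 211.9] plate h-offset,y in rest [-14.9 -91.5] bottom z 129.9 yaw err -0.05 F [-0.4 -0.2 -0.4] -0.2839695453146451
down [-0.002  0.005 -1.   ]
{'t': 20.85, 'eef_pos': [519.078, 229.444, 211.855], 'orientation': [-1.562, 0.132, -0.127], 'ft_force': [-0.351, -0.168, -0.368], 'gripper_width': -0.003340818180172295}
{'t': 20.9, 'eef_pos': [519.064, 229.271, 211.826], 'orientation': [-1.562, 0.132, -0.128], 'ft_force': [0.203, 0.304, 0.604], 'gripper_width': 0.002089442553835721}
```

View pics/c7.png

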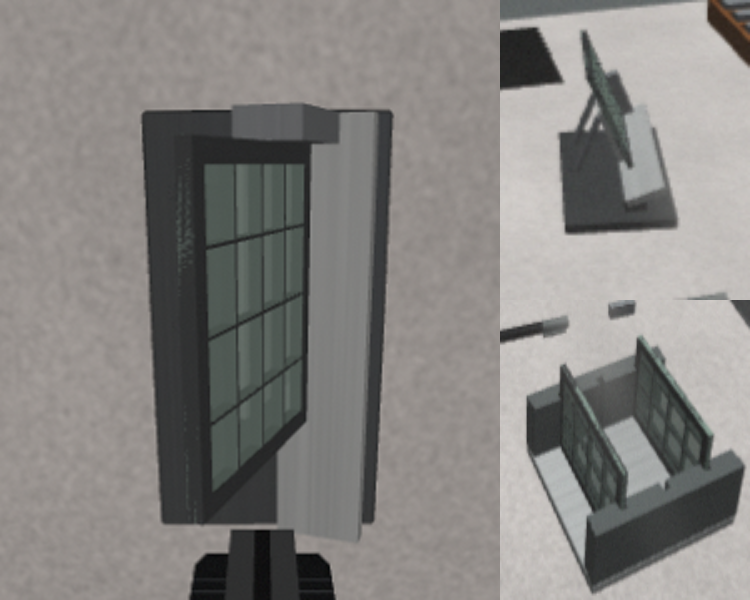

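```bash
python3 - <<'E'
from h import *; import json
np.set_printoptions(precision=1,suppress=True)
m={k:np.array(v) for k,v in json.load(open("pics/w7.json")).items()}
psi=np.radians(-9.41);C,S=np.cos(psi),np.sin(psi)
for n,u,v,z in [("foot+y",311,143,34.7),("foot-y",307,420,34.7),("top+y",200,138,138),("top-y",203,522,138)]:
    P=onz(m,(150+u/2,v/2),z);d=P[:2]-[548.7,317.3]
    print(n,P,"h,y",np.array([C*d[0]+S*d[1],-S*d[0]+C*d[1]]))
from station import ctrl
print(ctrl.job_done())
E
```

```text
foot+y [554.5 316.8  34.7] h,y [5.8 0.5]
foot-y [535.3 198.4  34.7] h,y [   6.2 -119.5]
top+y [517.9 321.6 138. ] h,y [-31.1  -0.8]
top-y [496.5 205.8 138. ] h,y [ -33.2 -118.5]
the job is handed in; nothing more can be done
None
```

I lifted the tall plate out of the middle slot by its top edge and stood it on the ledge. There I eased it back with loose jaws until it leaned on the rest, about 27 mm short of the stop. After letting go, I pushed it by its free side edge until contact force rose to about 7 N at the stop. I then drew the arm clear and handed the job in at about 21 s of robot time. `job_done()` gives no verdict, so the outcome rests on my own measurements.

**Plate position:** in the last pictures its side edge is within about 1 mm of the stop. Its front foot edge is 5.8–6.2 mm out from the back corner, where a flush plate would be about 4.7 mm. That leaves the foot roughly 1–1.5 mm off the back. It looks level along the ledge.

**Slope:** the top edge is within 2 mm of where a 20° lean puts it.

**Short plates:** both still stand in their slots in the final side picture. I judged that by eye and did not measure it.

**Disagreements:** one of the small steps down to the ledge pressed with 27 N, under the 45 N limit. I lifted slightly, moved the foot closer to the back and set it down again more softly. One early move was refused for missing keys, and nothing moved.

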